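Load the toothbrush steriliser and set its lever

TASK

Lay the loose blue toothbrush down flat in the free lane of the steriliser, the one with the blue strip, bristles up and head towards the violet lamp like the two brushes already there, setting it down rather than dropping it. Then throw the lever with the red ball: lift it out of its parked notch, swing it across and let it down fully home in the notch with the green dot. Leave the other brushes and everything else on the counter where they are.

Things in the scene. Friction and masses are not known exactly. Their poses are not given: they have to be found in the camera images.
- blue_brush: Blue toothbrush, 195 mm long, 30 g, lying loose on the counter, bristles up. Origin: underside, middle of the straight handle; x towards the head, z up (bristle side). Handle a bar 130 mm long (x -65 to +65), 15 mm wide, 13 mm thick; then a thin neck and the head (x 100 to 130, 12 mm wide, bristles to 21 mm above the underside).
- blue_brush_head (a point): Centre of the blue brush's head, 115 mm from the brush's origin along its x.
- lane_mark: Blue strip, 70 x 30 x 2 mm, on the tray floor in the free lane. Origin: underside, mid-lane; x along the lane to the violet lamp, z up. Brushes lie on two steel rails at x = -45 and +45 mm, tops 23 mm above this origin (35 above the counter), between wire fingers reaching 43 mm above it (22 mm apart at the rail, 29 at the top). A laid brush has its origin 23 mm above this one. Lane pitch 52 mm.
- orange_brush: Orange toothbrush of the same shape and axes, already lying in another lane. Leave it.
- yellow_brush: Yellow toothbrush of the same shape and axes, already lying in another lane. Leave it.
- station: The steriliser, a white unit 190 mm deep (x), 447 mm wide (y), fixed. Origin: on the counter, mid-depth; y to the robot's left, z up. Open tray with three lanes (along y) from y = -68 to 181 mm; grey lamp block, 45 mm high, with violet tube at y = 169 to 207 mm; lever deck, 50 mm high, from y = -240 to -70 mm.
- lever (a joint): Swing of the lever, rad, about its upright spindle; 0 in the parked notch (black dot, nearest the tray), growing anticlockwise seen from above, which carries the ball away from the tray, to the robot's right. The other notches are at 0.40, 0.86 and 1.26. In a notch it has about 0.04 rad of play; steel teeth between the notches stop it unless it is lifted.
- lever_lift (a joint): Height, m, by which the lever is lifted on its spindle: 0 fully down in a notch, at most 0.024. A light spring (1 to 3 N) and its weight pull it down; above 0.011 the arm clears the teeth (12 mm high, gaps 17 mm wide, at 104 mm from the spindle), on a tooth it rests at about 0.008.
- lever_pivot (a point): On the axis of the lever's upright spindle, 58 mm above the counter (8 mm above the deck).
- lever_knob (a point): Centre of the red ball on the lever, 30 mm in diameter, 88 mm above the counter when down in a notch, 72 mm from the spindle axis. It stands on a 12 mm stem, 20 mm high, on the lever's arm, an 8 mm rod whose top is 62 mm above the counter when down.
- lever_line (a point): Point on the arm's own line, 125 mm from the spindle axis, 10 mm beyond the arm's end: it stands over a dot when the lever is in that dot's notch.
- mark_green: Green dot, 14 mm in diameter, 2 mm thick, on the deck just outside the notch to be used, 125 mm from the spindle axis. Origin: centre of its underside. It is at any one of the three notches other than the parked one; the two other dots there are white.
- soap_pump: White soap pump bottle, 64 mm wide and 187 mm high, origin under its centre. Bystander.
- tumbler: Blue tumbler, 72 mm wide, 95 mm high, origin under its centre. Bystander.
- toothpaste: Toothpaste tube lying, 132 x 40 x 22 mm, origin under its middle. Bystander.
- floss_box: White floss box, 55 x 45 x 18 mm, origin under its centre. Bystander.
- cream_jar: Amber cream jar, 60 mm wide, 50 mm high, origin under its centre. Bystander.
- mouthwash: Green mouthwash bottle, 60 mm wide, 170 mm high, origin under its centre. Bystander.
- comb: Black comb lying flat, 170 x 36 x 6 mm, origin under its middle. Bystander.
Mind the look-alikes: they are no part of the job. What is shaped like the blue_brush but black or pink is not meant.

How it is judged (in metres and radians):
On the way, in this order (a step that is already met when the one before it is completed fails the run):
1. the blue brush lies released in the lane with the blue strip, flat, bristles up, head towards the lamp (x of blue_brush in the frame of lane_mark between -0.025 and 0.025 m and y of blue_brush in the frame of lane_mark between -0.009 and 0.009 m and z of blue_brush in the frame of lane_mark between 0.019 and 0.027 m and x of blue_brush_head in the frame of lane_mark above 0.08 m and angle between the x axis of blue_brush and the x axis of lane_mark, either way round below 0.12 rad and angle between blue_brush's own z axis and vertical below 0.15 rad and linear speed of blue_brush below 0.03 m/s and contact force between blue_brush and the fingers below 0.1 N), for 0.2 s.
2. the lever rests fully down in the notch with the green dot (horizontal distance between lever_line and mark_green below 0.009 m and value of joint lever_lift below 0.004 m and velocity of joint lever between -0.1 and 0.1 rad/s), for 0.2 s.
At the end, for the whole second after the job is handed in: Blue brush let go, at rest on both rails of the blue-strip lane: within 25 mm along, 9 mm across, 4 mm in height, 0.12 rad, head to the lamp, bristles up (0.15 rad). Lever at rest, lift under 4 mm, line within 9 mm of the green dot. Orange and yellow brushes within 20 mm of their starts (all of step 1 and all of step 2 and distance of each of orange_brush, yellow_brush from where it was at the start of the episode below 0.02 m); the robot touches nothing.
It fails at once if the orange or yellow brush is moved by more than 30 mm (distance of any of orange_brush, yellow_brush from where it was at the start of the episode above 0.03 m).
It fails at once if another thing on the counter is moved by more than 40 mm (distance of any of soap_pump, tumbler, toothpaste, floss_box, cream_jar, mouthwash, comb from where it was at the start of the episode above 0.04 m).
It fails at once if the blue brush is dropped (falls free, faster than 0.7 m/s, from some 25 mm or more) (linear speed of blue_brush above 0.7 m/s and contact force between blue_brush and the fingers below 0.05 N).
It also fails if it takes over 51 s, if anything falls off the work surface, if the arm or the gripper's body presses on something with over 40 N, if the wrist force passes 120 N, or if a joint passes its speed limit or range.

ROBOT

A 6-joint arm with a two-finger parallel gripper is mounted at the origin on the work surface. World frame = base frame: x ahead of the robot, y to its left, z up, the work surface at z = 0. Lengths are in mm, angles in rad, forces in N, time in s.
With the tool pointing down it reaches from about 250 to 850 mm from the base axis. Payload 12.5 kg.
Tool frame: the origin (TCP) lies where the fingers leave the gripper's body, on its centre line; the fingertips stand 84 mm ahead of it and the grasp point (between the pads) lies 65 mm ahead of it; z points along the fingers, y is the line along which they close (so a half turn about z gives the same grasp; the last joint's range is limited). The gripper opens to 93 mm and grips with 3 to 60 N. Pads are 15 mm wide; open, the fingers measure 128 mm over their backs; the gripper's body (75 mm by 188 mm) begins 65 mm behind the grasp point.
Start: joints at [-0.085, 0.351, 1.652, -0, 1.139, -0.085], TCP at [549.986, 0.027, 302.733] pointing down, gripper open.
Joint ranges: [-2.75, 2.75], [-0.79, 2.1], [0.01, 2.65], [-1.57, 4.71], [0.07, 3.14], [-2.87, 2.87]. Speed limits (rad/s): [2.22, 2.22, 2.79, 3.14, 3.14, 3.14].

INTERFACE

Orientations are given as [roll, pitch, yaw] about the fixed x, y, z axes, in that order (R = Rz(yaw) Ry(pitch) Rx(roll)).
In Python, from station import state, capture, finish_job, spot_in, cut_out gives the robot as it stands.
- The arm moves only by the shell command python3 -m handwheel 'ROWS' [OPENING]. ROWS is a JSON object of lists of equal length, an entry for each row: "xyz": the shift along the tool's x, y, z in units of 25 mm (1.0 is 25 mm), a list of three; "roll": the turn about the tool's z in units of 5 degrees (1.0 is 5 degrees). A call has 1 to 5 rows; each row shifts and turns the commanded pose from where the row before left it, along the tool's axes as they then stand; what a row does not reach is not made up. A row lasts 1/10 s, in which the tool goes at most 50 mm and 8.59 degrees, less where a joint would pass 70% of its speed; a pose out of reach is approached as far as the arm can. A call is refused whole if a number of a shift passes 1 or a number of a turn 1, either way. A call with a gripper value outside its range is refused whole. OPENING is the closure, from -1 (fully open) to 1 (shut), so that 0 is half open, set as the call begins (- or left out, the last holds). The fingers move at their own pace and stop on an object; the grip force is fixed at half the most. Time passes only in rows, so rows that do not move let the fingers close. It gives the time, the measured TCP pose, the force, the opening and the grip force at its end, in the units of the state.
- state(): the state, without advancing time (a new reading comes with each control period).
- capture(name): name is "scene" or "side" or "wrist"; returns a dict with "pixels" (400x640x3 uint8, red, green, blue), "mtx" (3x3 intrinsics, pixels), "extrinsics" (4x4, takes a point from camera to world coordinates). Camera axes: x right, y up, looking along -z (the intrinsics and any distortion apply to the point x, -y, -z); pixel columns grow to the right and rows downward; lengths in mm; the calibration is good to about 2 mm. The wrist camera is an equidistant fisheye: a pixel r from the principal point sees the ray r / f radians off the axis. A picture is of the moment at which its call begins. There is no depth.
- finish_job(): hands the job in; it is judged then, once.
Trained networks look in a picture, given as the dict that the camera call returned (one of the last four; its "shot" number tells which), for a name from the list of things; names that differ only in an ending like _2 or _b are one class to them, and where a whole thing is asked for, a point or a joint stands for the part that bears it (a point fixed in the world has none). Each returns a list of dicts, best first, with "p" (0 to 1); they miss things now and then, are a little off and sometimes report something else, mostly with a low value. They report only what shows in the picture. A call takes as long as a camera call. They do not tell look-alikes from the thing itself.
- spot_in(picture, target): "box" ([left, top, right, bottom] in pixels, round what is visible of it).
- cut_out(picture, target): "pixels" (400x640 bool, what is visible of it) and "box" ([left, top, right, bottom] in pixels, round what is visible of it).
The state is a dict: "clock": time; "joints": joint angles; "qvel": joint speeds; "joint_torque": joint torques, N m; "ee_pos": TCP position; "orientation": TCP orientation; "force": force on the tool from outside, world axes, zero at the start; "ft_torque": the same for the moment, N m; "width": finger opening in mm; "gripper_force": force on a finger pad.
Only numpy, scipy, OpenCV 4.12 (cv2) and the standard library are available. Lean on these libraries where they do the work, as an engineer would, in place of code of your own. Each camera call takes 0.05 s, during which the arm holds its last target. There are 200 camera calls.

## Working session

There is one attempt and no reset: what is moved stays moved. The work goes in short steps, Python scripts to look and compute and a shell command to move; the robot and the scene stay as the last step left them, time stands still between calls to the robot, and variables do not carry over. Pictures are saved under pics/ and viewed, at most 14 in all, crops included, and the job is handed in when it is done.

```bash
mkdir -p pics; cat > h.py <<'E'
import numpy as np, cv2
from station import state, capture, spot_in, cut_out
def save(c,n): cv2.imwrite('pics/'+n+'.png',cv2.cvtColor(c['pixels'],cv2.COLOR_RGB2BGR))
def ray(c,u,v,wrist=False):
    K=np.array(c['mtx']);E=np.array(c['extrinsics'])
    x=(u-K[0,2])/K[0,0];y=(v-K[1,2])/K[1,1]
    if wrist:
        r=np.hypot(x,y); s=np.sin(r)/r if r>1e-9 else 1
        d=np.array([x*s,-y*s,-np.cos(r)])
    else: d=np.array([x,-y,-1])
    return E[:3,3],E[:3,:3]@d
def onz(c,u,v,z,wrist=False):
    o,d=ray(c,u,v,wrist); return o+d*(z-o[2])/d[2]
def proj(c,p,wrist=False):
    K=np.array(c['mtx']);E=np.array(c['extrinsics'])
    q=E[:3,:3].T@(np.array(p,float)-E[:3,3]); x,y,z=q[0],-q[1],-q[2]
    if wrist:
        r=np.hypot(x,y);t=np.arctan2(r,z);x,y=x/r*t,y/r*t
    else: x,y=x/z,y/z
    return K[0,0]*x+K[0,2],K[1,1]*y+K[1,2]
E
python3 - <<'E'
from h import *
for n in ['scene','side']:
    c=capture(n);save(c,n); print(n,{k:np.array(v).round(2).tolist() for k,v in c.items() if k!='pixels'})
    for t in ['blue_brush','lane_mark','mark_green','lever_knob','orange_brush','yellow_brush','lever_pivot','station']:
        print(t,[(np.round(d['box']).tolist(),round(d['p'],2)) for d in spot_in(c,t)[:5]])
E
```

```text
scene {'mtx': [[383.46, 0.0, 324.02], [0.0, 383.46, 198.87], [0.0, 0.0, 1.0]], 'extrinsics': [[0.82, -0.31, 0.47, 1054.05], [0.57, 0.48, -0.67, -604.43], [-0.02, 0.82, 0.58, 749.93], [0.0, 0.0, 0.0, 1.0]], 'shot': 1}
blue_brush [([350.0, 142.0, 393.0, 151.0], 0.64), ([353.0, 172.0, 399.0, 189.0], 0.55), ([328.0, 178.0, 341.0, 214.0], 0.5)]
lane_mark [([286.0, 258.0, 306.0, 273.0], 0.67), ([253.0, 227.0, 306.0, 270.0], 0.23)]
mark_green []
lever_knob [([244.0, 272.0, 264.0, 314.0], 0.64)]
orange_brush [([289.0, 238.0, 331.0, 283.0], 0.63)]
yellow_brush [([252.0, 224.0, 305.0, 268.0], 0.7)]
lever_pivot [([188.0, 209.0, 358.0, 358.0], 0.59), ([325.0, 180.0, 345.0, 210.0], 0.29)]
station [([187.0, 212.0, 359.0, 364.0], 0.86)]
side {'mtx': [[418.16, 0.0, 320.14], [0.0, 418.16, 205.06], [0.0, 0.0, 1.0]], 'extrinsics': [[-0.91, 0.24, -0.34, 101.84], [-0.41, -0.51, 0.76, 1093.14], [0.01, 0.83, 0.56, 778.09], [0.0, 0.0, 0.0, 1.0]], 'shot': 2}
blue_brush [([311.0, 239.0, 337.0, 285.0], 0.83), ([221.0, 365.0, 314.0, 400.0], 0.78), ([229.0, 274.0, 298.0, 309.0], 0.75), ([358.0, 247.0, 425.0, 266.0], 0.65), ([318.0, 324.0, 401.0, 336.0], 0.64)]
lane_mark [([338.0, 187.0, 340.0, 182.0], 0.42)]
mark_green []
lever_knob [([344.0, 151.0, 357.0, 160.0], 0.58)]
orange_brush [([308.0, 169.0, 335.0, 195.0], 0.45), ([291.0, 144.0, 389.0, 223.0], 0.23)]
yellow_brush [([335.0, 176.0, 360.0, 202.0], 0.7)]
lever_pivot [([289.0, 141.0, 389.0, 227.0], 0.62)]
station [([287.0, 147.0, 386.0, 227.0], 0.82)]
```

View pics/scene.png

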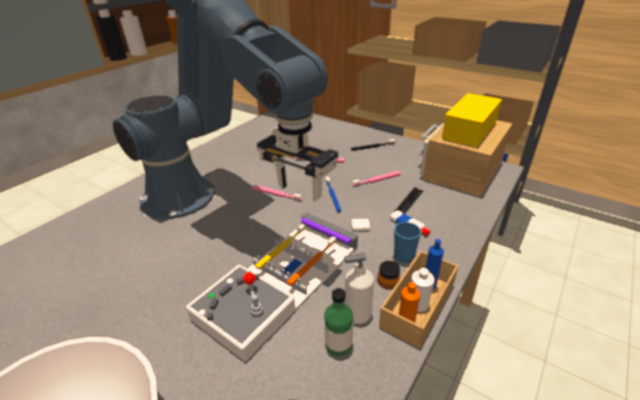

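View pics/side.png

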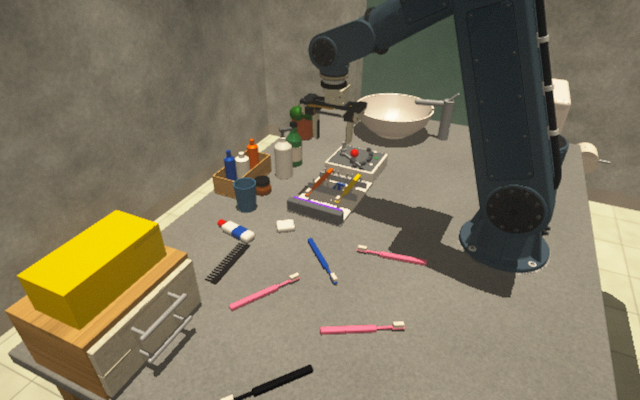

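```bash
python3 - <<'E'
from h import *
cs={n:capture(n) for n in ['scene','side']}
hsv={n:cv2.cvtColor(c['pixels'],cv2.COLOR_RGB2HSV) for n,c in cs.items()}
def blobs(n,lo,hi,box):
    m=cv2.inRange(hsv[n],lo,hi); k=np.zeros_like(m);l,t,r,b=box;k[t:b,l:r]=m[t:b,l:r]
    N,lab,st,ce=cv2.connectedComponentsWithStats(k)
    return [(ce[i],st[i],np.argwhere(lab==i)[:,::-1]) for i in range(1,N) if st[i][4]>4]
B=((100,120,40),(125,255,255))
for n,box in [('scene',(318,170,350,220)),('side',(300,230,345,290))]:
    for ce,st,px in blobs(n,*B,box):
        P=np.array([onz(cs[n],u,v,8)[:2] for u,v in px]); m=P.mean(0);w,V=np.linalg.eigh(np.cov(P.T));a=V[:,1];s=(P-m)@a
        print(n,'brush',st,m.round(),'axis',a.round(3),'ext',s.min().round(),s.max().round())
for n,box in [('scene',(270,250,315,285)),('side',(320,170,350,200))]:
    for ce,st,px in blobs(n,*B,box): print(n,'mark',st,onz(cs[n],*ce,14).round())
for n,box in [('scene',(180,280,230,330)),('side',(330,140,390,180))]:
    for ce,st,px in blobs(n,(45,120,60),(80,255,255),box): print(n,'green',st,onz(cs[n],*ce,52).round())
for n,box in [('scene',(235,265,265,295)),('side',(340,140,365,165))]:
    for ce,st,px in blobs(n,(0,150,100),(6,255,255),box): print(n,'red',st,onz(cs[n],*ce,88).round())
for n,box in [('scene',(290,205,365,250)),('side',(280,190,350,225))]:
    for ce,st,px in blobs(n,(126,100,60),(150,255,255),box): print(n,'violet',st,onz(cs[n],*ce,45).round(), [onz(cs[n],*px[i],45).round()[:2] for i in (px[:,0].argmin(),px[:,0].argmax())])
c=cs['scene']['pixels'][195:365,180:360];d=cs['side']['pixels'][135:305,280:460]
cv2.imwrite('pics/crop1.png',cv2.cvtColor(cv2.resize(np.vstack([np.hstack([c,d])]),None,fx=2.2,fy=2.2,interpolation=2),cv2.COLOR_RGB2BGR))
E
```

```text
scene brush [328 184  12  28  87] [469. 277.] axis [-0.714  0.7  ] ext -72.0 92.0
side brush [308 238  22  36 178] [469. 279.] axis [-0.716  0.698] ext -77.0 80.0
scene mark [285 260  16  13 104] [553. -54.  14.]
side mark [337 183   7   3   9] [552. -92.  14.]
scene green [209 294   5   4  17] [ 478. -264.   52.]
scene red [243 272  13  13 122] [ 541. -196.   88.]
side red [351 149   7   8  46] [ 546. -203.   88.]
scene violet [301 218  50  26 323] [566.  86.  45.] [array([477.,  86.]), array([643.,  92.])]
side violet [294 196  48  15  79] [553.  96.  45.] [array([641.,  89.]), array([473.,  99.])]
```

View pics/crop1.png

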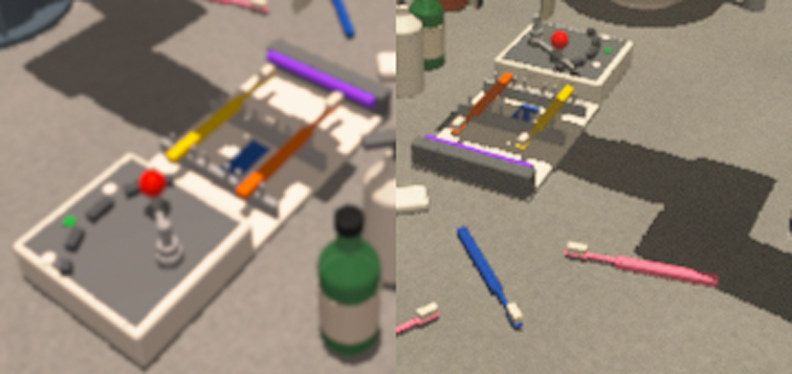

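```bash
python3 - <<'E'
from h import *
c=capture('scene')
print('pivot',onz(c,256,309,65).round())
for t in ['soap_pump','mouthwash','tumbler','cream_jar','floss_box']:
    for d in spot_in(c,t)[:1]:
        l,tp,r,b=d['box'];print(t,d['p'],d['box'],onz(c,(l+r)/2,b-6,0).round())
s=state();print(s['ee_pos'],s['orientation'],s['clock'],s['width'])
from scipy.spatial.transform import Rotation as R
print(R.from_euler('xyz',s['orientation']).as_matrix().round(3))
E
```

```text
pivot [ 602. -242.   65.]
soap_pump 0.74 [347.1, 254.3, 374.2, 320.7] [779. -82.   0.]
mouthwash 0.64 [323.2, 287.5, 352.1, 354.0] [ 782. -186.    0.]
tumbler 0.61 [391.1, 216.7, 418.6, 267.0] [790. 140.   0.]
cream_jar 0.63 [379.4, 259.8, 400.6, 291.7] [797.  38.   0.]
floss_box 0.46 [351.8, 217.0, 370.8, 233.5] [618. 201.   0.]
[5.49988878e+02 1.26507485e-02 3.02731772e+02] [3.14159244e+00 8.19743326e-06 1.57077058e+00] 1.3 92.90956429027916
[[ 0.  1.  0.]
 [ 1. -0. -0.]
 [-0.  0. -1.]]
```

```bash
python3 -m handwheel '{"xyz":[[1,-0.3,0.2],[1,-0.3,0.2],[1,-0.3,0.2],[1,-0.3,0.2],[1,-0.3,0.2]],"roll":[0,0,0,0,0]}' && python3 -m handwheel '{"xyz":[[1,-0.3,0.2],[1,-0.3,0.2],[1,-0.3,0.2],[1,-0.3,0.2],[1,-0.3,0.2]],"roll":[0,0,0,0,0]}' && python3 -m handwheel '{"xyz":[[0.8,0,0],[0,0,0],[0,0,0],[0,0,0],[0,0,0]],"roll":[-1,-1,-1,-1,-1]}' && python3 -m handwheel '{"xyz":[[0,0,0],[0,0,0],[0,0,0],[0,0,0],[0,0,0]],"roll":[-1,-1,-1,-1,-0.1]}' 0.0
cat > look.py <<'E'
from h import *
import sys
c=capture('wrist');save(c,sys.argv[1]);s=state();print(s['ee_pos'].round(1) if hasattr(s['ee_pos'],'round') else s['ee_pos'],np.round(s['orientation'],3),s['clock'])
hsv=cv2.cvtColor(c['pixels'],cv2.COLOR_RGB2HSV)
m=cv2.inRange(hsv,(100,120,40),(125,255,255))
N,lab,st,ce=cv2.connectedComponentsWithStats(m)
for i in range(1,N):
    if st[i][4]>60:
        px=np.argwhere(lab==i)[:,::-1];P=np.array([onz(c,u,v,float(sys.argv[2]),True)[:2] for u,v in px]);q=P.mean(0);w,V=np.linalg.eigh(np.cov(P.T));a=V[:,1];t=(P-q)@a;o=(P-q)@V[:,0]
        print(st[i],q.round(1),'axis',a.round(3),np.degrees(np.arctan2(a[1],a[0])).round(1),'ends',(q+a*t.min()).round(),(q+a*t.max()).round(),'w',o.min().round(),o.max().round())
E
python3 look.py w1 10
```

```text
clock: 1.8
ee_pos: [512.1, 126.0, 277.6]
orientation: [3.141, -0.0, 1.571]
force: [1.4, 0.8, 0.9]
width: 92.7
gripper_force: 0.0
clock: 2.3
ee_pos: [474.6, 251.1, 252.6]
orientation: [3.141, -0.0, 1.571]
force: [0.8, -0.5, -0.3]
width: 93.4
gripper_force: 0.0
clock: 2.8
ee_pos: [475.0, 270.1, 252.7]
orientation: [3.142, -0.0, 2.011]
force: [-0.1, -0.0, -0.3]
width: 92.8
gripper_force: 0.0
clock: 3.3
ee_pos: [475.0, 270.0, 252.7]
orientation: [3.142, 0.0, 2.367]
force: [-0.2, 0.0, -0.7]
width: 57.7
gripper_force: 0.0
[475.  270.  252.8] [3.142 0.    2.364] 3.35
[318  81  14  74 634] [431.1 313.6] axis [-0.72   0.694] 136.0 ends [454. 292.] [398. 345.] w -6.0 7.0
[320 174  12  60 520] [495.2 250.8] axis [-0.722  0.692] 136.2 ends [517. 230.] [468. 276.] w -7.0 6.0
```

View pics/w1.png

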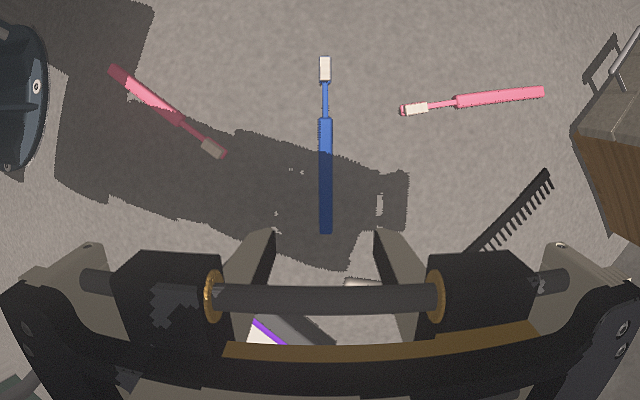

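```bash
python3 -m handwheel '{"xyz":[[0.28,0,1],[0,0,1],[0,0,1],[0,0,1],[0,0,1]],"roll":[-0.1,0,0,0,0]}' && python3 -m handwheel '{"xyz":[[0,0,0.8],[0,0,0.5],[0,0,0.3],[0,0,0],[0,0,0]],"roll":[0,0,0,0,0]}' && python3 -m handwheel '{"xyz":[[0,0,0],[0,0,0],[0,0,0],[0,0,0],[0,0,0]],"roll":[0,0,0,0,0]}' 1
```

```text
clock: 3.85
ee_pos: [470.0, 275.0, 126.8]
orientation: [3.141, 0.0, 2.371]
force: [0.5, 0.6, -0.4]
width: 46.7
gripper_force: 0.0
clock: 4.35
ee_pos: [470.3, 275.1, 88.4]
orientation: [3.141, 0.0, 2.373]
force: [-0.5, -0.6, 0.2]
width: 46.5
gripper_force: 0.0
clock: 4.85
ee_pos: [470.1, 275.0, 87.9]
orientation: [3.141, 0.0, 2.374]
force: [-0.0, -0.3, 1.7]
width: 14.6
gripper_force: 30.0
```

```bash
python3 -m handwheel '{"xyz":[[0,0,-0.5],[0,0,-1],[0,0,-1],[0,0,-1],[0,0,-1]],"roll":[0,0.2,1,1,1]}' && python3 -m handwheel '{"xyz":[[0,0,-1],[0,0,-0.5],[0,0,0],[0,0,0],[0,0,0]],"roll":[1,1,1,1,1]}' && python3 -m handwheel '{"xyz":[[-0.5,0.2,0],[-1,0.3,0],[-1,0.3,0],[-1,0.3,0],[-1,0.3,0]],"roll":[1,0,0,0,0]}' && python3 -m handwheel '{"xyz":[[-1,0.3,0],[-1,0.3,0],[-1,0.3,0],[-1,0.3,0],[-1,0.3,0]],"roll":[0,0,0,0,0]}' && python3 -m handwheel '{"xyz":[[-1,0.3,0],[-1,0.12,0],[-1,0,0],[-0.66,0,0],[0,0,0]],"roll":[0,0,0,0,0]}'
python3 look.py w2 14
```

```text
clock: 5.35
ee_pos: [469.9, 274.9, 202.1]
orientation: [3.141, 0.0, 2.091]
force: [0.4, -0.2, -0.6]
width: 14.8
gripper_force: 30.0
clock: 5.85
ee_pos: [469.9, 274.9, 238.7]
orientation: [3.141, -0.0, 1.654]
force: [0.1, 0.1, 0.4]
width: 14.5
gripper_force: 30.0
clock: 6.35
ee_pos: [506.1, 161.9, 238.6]
orientation: [3.141, -0.0, 1.571]
force: [0.7, -0.1, -0.9]
width: 14.8
gripper_force: 30.0
clock: 6.85
ee_pos: [543.6, 36.9, 238.6]
orientation: [3.141, -0.0, 1.571]
force: [-0.1, -0.2, -0.1]
width: 14.7
gripper_force: 30.0
clock: 7.35
ee_pos: [554.0, -55.0, 238.3]
orientation: [3.141, 0.0, 1.569]
force: [-0.4, 0.0, -0.4]
width: 14.9
gripper_force: 30.0
[554.  -54.  238.1] [ 3.141 -0.     1.569] 7.4
[ 589   59   51   33 1519] [958.7 107.5] axis [-0.971 -0.24 ] -166.1 ends [1034.  126.] [892.  91.] w -23.0 26.0
[ 312  227   25   59 1052] [ 552.7 -140.5] axis [-0.003  1.   ] 90.2 ends [ 553. -172.] [ 553. -100.] w -13.0 13.0
[313 316  23  22 454] [ 552.7 -233.9] axis [0.033 0.999] 88.1 ends [ 552. -253.] [ 553. -217.] w -14.0 14.0
```

View pics/w2.png

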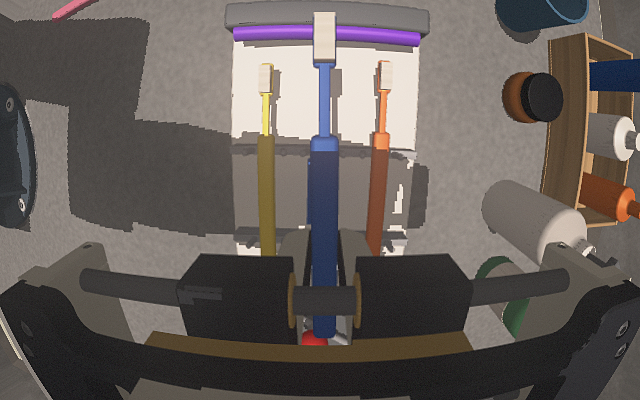

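```bash
python3 - <<'E'
from h import *
c=capture('wrist');print(state()['ee_pos'])
hsv=cv2.cvtColor(c['pixels'],cv2.COLOR_RGB2HSV)
for nm,lo,hi,x0,x1 in [('y',(20,120,60),(32,255,255),245,290),('o',(5,150,60),(16,255,255),360,395)]:
    m=cv2.inRange(hsv,lo,hi)
    for v in (110,150,180,210,230,245):
        u=np.where(m[v,x0:x1])[0]+x0
        if len(u): print(nm,v,len(u),onz(c,u.min(),v,46,True).round(1)[:2],onz(c,u.max(),v,46,True).round(1)[:2])
    rows=np.where(m[:,x0:x1].any(1))[0]; print('rows',rows.min(),rows.max())
for p in [(266,137),(381,135)]: print('handle front',onz(c,*p,44,True).round(1))
for p in [(250,150),(400,150),(245,233),(400,237)]: print('rail',onz(c,*p,35,True).round(1))
s=capture('scene')
for p in [(285,260),(301,260),(285,273)]: print('strip',onz(s,*p,14).round())
x,y=554,-54
for v in (150,200,230):
    m=cv2.inRange(hsv,(100,120,40),(125,255,255));u=np.where(m[v,300:350])[0]+300
    print('held',onz(c,u.min(),v,160,True).round(1)[:2],onz(c,u.max(),v,160,True).round(1)[:2])
print('front held',onz(c,324,140,160,True).round(1))
E
```

```text
[553.96637882 -53.31464461 238.03285801]
y 110 6 [499.5  23. ] [504.   22.8]
y 150 11 [494.8 -12.8] [505.8 -13. ]
y 180 16 [492.7 -40.5] [506.7 -40.6]
y 210 16 [491.9 -69.4] [506.3 -69.3]
y 230 16 [491.5 -89.7] [506.2 -89.5]
y 245 15 [ 491.3 -105.6] [ 505.3 -105.3]
rows 65 360
o 110 5 [602.4  22.7] [606.9  22.8]
o 150 6 [606. -13.] [610.6 -12.9]
o 210 7 [598.9 -69.3] [608.5 -69.4]
o 230 10 [595.1 -89.4] [607.7 -89.6]
o 245 11 [ 596.8 -105.2] [ 606.8 -105.4]
rows 62 255
handle front [501.3  -1.4  44. ]
handle front [6.041e+02 3.000e-01 4.400e+01]
rail [483.7 -13.9  35. ]
rail [624.5 -14.   35. ]
rail [473.  -97.7  35. ]
rail [ 630.2 -102.1   35. ]
strip [522. -48.  14.]
strip [558. -24.  14.]
strip [552. -86.  14.]Traceback (most recent call last):
  File "<stdin>", line 17, in <module>
    return umr_minimum(a, axis, None, out, keepdims, initial, where)
ValueError: zero-size array to reduction operation minimum which has no identity
```

```bash
python3 - <<'E'
from h import *
c=capture('wrist');print(state()['ee_pos'])
hsv=cv2.cvtColor(c['pixels'],cv2.COLOR_RGB2HSV)
m=cv2.inRange(hsv,(126,100,60),(150,255,255)); m[60:]=0
px=np.argwhere(m)[:,::-1];P=np.array([onz(c,u,v,45,True)[:2] for u,v in px]);f=np.polyfit(P[:,0],P[:,1],1);print('violet slope',f[0],P.min(0),P.max(0))
# front edge of the lamp / tray left edge
w=cv2.cvtColor(c['pixels'],cv2.COLOR_RGB2GRAY)
b=cv2.inRange(hsv,(100,120,40),(125,255,255))
for v in (110,150,200,230):
    u=np.where(b[v,300:350])[0]+300
    if len(u): print('held',onz(c,u.min(),v,160,True).round(1)[:2],onz(c,u.max(),v,160,True).round(1)[:2])
im=c['pixels'][130:260,230:425]
cv2.imwrite('pics/w2c.png',cv2.cvtColor(cv2.resize(im,None,fx=4,fy=4,interpolation=cv2.INTER_CUBIC),cv2.COLOR_RGB2BGR))
E
```

```text
[554.01661583 -52.75970745 237.90639915]
violet slope -0.03348303015633173 [471.37433303  82.20099521] [639.3585813  100.75132074]
held [548.3   1.8] [559.1   1.9]
held [544.9 -25. ] [544.9 -25. ]
held [548.5 -42.2] [558.4 -42.2]
```

View pics/w2c.png

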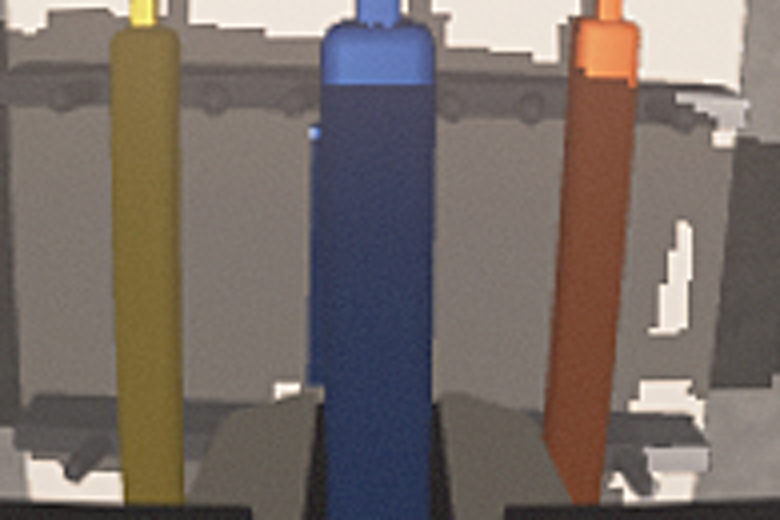

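```bash
python3 - <<'E'
from h import *
c=capture('wrist');print(state()['ee_pos'])
for a,b in [((65,97),(213,97)),((293,100),(450,105)),((530,105),(685,112))]:
    A=[onz(c,230+p[0]/4,130+p[1]/4,55,True) for p in (a,b)];print('tips',A[0].round(1),A[1].round(1),((A[0]+A[1])/2).round(1))
for p in [(312,130),(312,385)]: print('strip L',onz(c,230+p[0]/4,130+p[1]/4,14,True).round(1))
for p in [(323,60),(435,60),(326,400),(431,400)]: print('held',onz(c,230+p[0]/4,130+p[1]/4,160,True).round(1))
print('heldfront',onz(c,324,137,163,True).round(1))
E
```

```text
[554.02445202 -52.73974586 237.8710424 ]
tips [485.1 -14.1  55. ] [518.  -14.6  55. ] [501.6 -14.3  55. ]
tips [535.3 -15.4  55. ] [569.  -16.4  55. ] [552.2 -15.9  55. ]
tips [586.3 -16.3  55. ] [620.8 -17.2  55. ] [603.6 -16.8  55. ]
strip L [537.1 -28.7  14. ]
strip L [536.2 -96.5  14. ]
held [546.6   4.6 160. ]
held [561.    4.6 160. ]
held [546.5 -42.  160. ]
held [561. -42. 160.]
heldfront [553.4   9.  163. ]
```

```bash
python3 -m handwheel '{"xyz":[[-0.24,-0.1,0],[0,0,1],[0,0,1],[0,0,1],[0,0,0]],"roll":[0.33,0,0,0,0]}'
python3 - <<'E'
from h import *
c=capture('wrist');print(state()['ee_pos'],state()['orientation'])
d=capture('scene');e=capture('side')
im=cv2.resize(c['pixels'][60:260,210:440],(460,400))
f=lambda a:cv2.resize(a,(300,300),interpolation=cv2.INTER_CUBIC)
im2=np.vstack([f(d['pixels'][215:295,245:325]),f(e['pixels'][155:235,290:370])])
o=np.zeros((600,770,3),np.uint8);o[:400,:460]=im;o[:,470:]=im2
cv2.imwrite('pics/p3.png',cv2.cvtColor(o,cv2.COLOR_RGB2BGR))
E
```

```text
clock: 8.1
ee_pos: [550.1, -59.3, 160.2]
orientation: [-3.137, -0.001, 1.541]
force: [-0.6, 0.4, -0.2]
width: 14.5
gripper_force: 30.0
[550.97568127 -59.44108476 161.99851427] [-3.13898734e+00 -4.25364146e-04  1.54136940e+00]
```

View pics/p3.png

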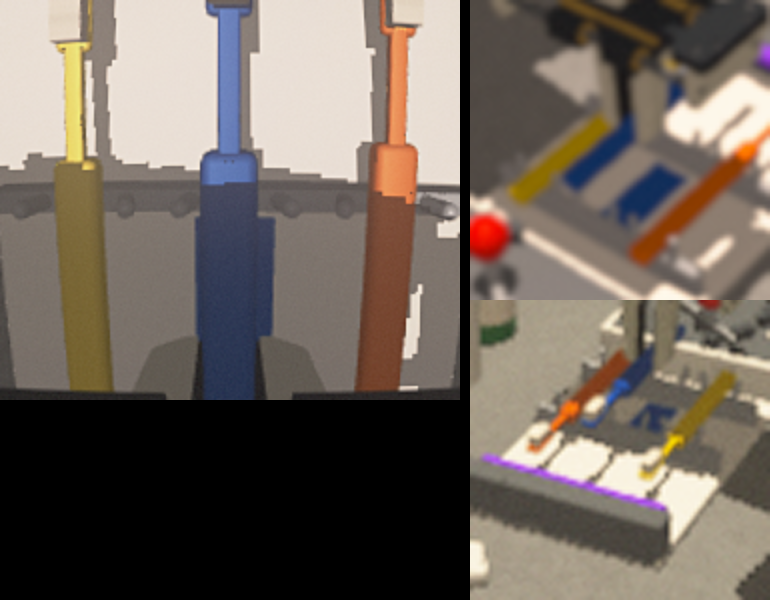

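```bash
python3 - <<'E'
from h import *
c=capture('wrist');print(state()['ee_pos'],state()['orientation'])
g=lambda x,y,z:onz(c,210+x/2,60+y/2,z,True).round(1)
for x in (125,183,290,345): print('tip',g(x,205,55))
print('strip right',g(274,220,14),g(272,335,14))
print('brush',g(201,190,84),g(257,190,84),g(197,330,84),g(256,330,84),'front',g(229,155,87))
E
```

```text
[552.13685217 -59.66011268 164.08819891] [3.13972144e+00 3.00904213e-04 1.54170619e+00]
tip [520.6 -15.5  55. ]
tip [538.8 -16.1  55. ]
tip [572.  -17.1  55. ]
tip [589.4 -17.4  55. ]
strip right [569.8 -29.6  14. ] [568.6 -76.2  14. ]
brush [546.   -7.6  84. ] [560.6  -8.   84. ] [543.3 -46.5  84. ] [559.7 -46.9  84. ] front [553.6   1.7  87. ]
```

```bash
python3 -m handwheel '{"xyz":[[0,0.08,0.4],[0,0,0.4],[0,0,0.4],[0,0,0.25],[0,0,0]],"roll":[0,0,0,0,0]}' && python3 -m handwheel '{"xyz":[[0,0,0.06],[0,0,0.04],[0,0,0],[0,0,0],[0,0,0]],"roll":[0,0,0,0,0]}'
```

```text
clock: 8.8
ee_pos: [553.1, -59.5, 125.3]
orientation: [-3.14, -0.0, 1.542]
force: [-1.0, -0.4, -0.2]
width: 14.7
gripper_force: 30.0
clock: 9.3
ee_pos: [553.7, -59.7, 124.2]
orientation: [3.141, 0.0, 1.542]
force: [-0.2, -0.0, 0.3]
width: 14.4
gripper_force: 30.0
```

```bash
python3 -m handwheel '{"xyz":[[0,0,0.04],[0,0,0.02],[0,0,0]],"roll":[0,0,0]}' && python3 -m handwheel '{"xyz":[[0,0,0],[0,0,0],[0,0,0],[0,0,0],[0,0,0]],"roll":[0,0,0,0,0]}' 0.35 && python3 -m handwheel '{"xyz":[[0,0,-0.3],[0,0,-1],[0,0,-1],[0,0,-1],[0,0,-1]],"roll":[0,0,0,0,0]}'
python3 - <<'E'
from h import *
c=capture('wrist');print(state()['ee_pos'])
d=capture('scene')
o=np.zeros((600,800,3),np.uint8);o[:600,:]=cv2.resize(c['pixels'][60:360,180:480],(800,600))[:600]
o[300:,:400]=cv2.resize(d['pixels'][200:350,170:370],(400,300),interpolation=cv2.INTER_CUBIC)
cv2.imwrite('pics/p4.png',cv2.cvtColor(o,cv2.COLOR_RGB2BGR))
hsv=cv2.cvtColor(c['pixels'],cv2.COLOR_RGB2HSV)
for nm,lo,hi,x0,x1 in [('b',(100,120,40),(125,255,255),290,350)]:
    m=cv2.inRange(hsv,lo,hi)
    for v in range(90,240,15):
        u=np.where(m[v,x0:x1])[0]+x0
        if len(u): print(nm,v,len(u),onz(c,u.min(),v,46,True).round(1)[:2],onz(c,u.max(),v,46,True).round(1)[:2])
E
```

```text
clock: 9.6
ee_pos: [553.6, -59.6, 122.9]
orientation: [3.141, 0.0, 1.542]
force: [-1.7, -0.3, 5.9]
width: 14.5
gripper_force: 30.0
clock: 10.1
ee_pos: [553.5, -59.6, 122.4]
orientation: [-3.141, -0.0, 1.542]
force: [0.2, -0.5, -0.4]
width: 30.7
gripper_force: 0.0
clock: 10.6
ee_pos: [553.5, -59.6, 231.6]
orientation: [3.141, 0.0, 1.542]
force: [0.6, -1.3, 0.5]
width: 30.0
gripper_force: 0.0
[554.85297479 -59.8306782  235.52547943]
b 165 2 [540.4 -31.1] [541.3 -31.1]
b 225 1 [549.2 -87.2] [549.2 -87.2]
```

View pics/p4.png

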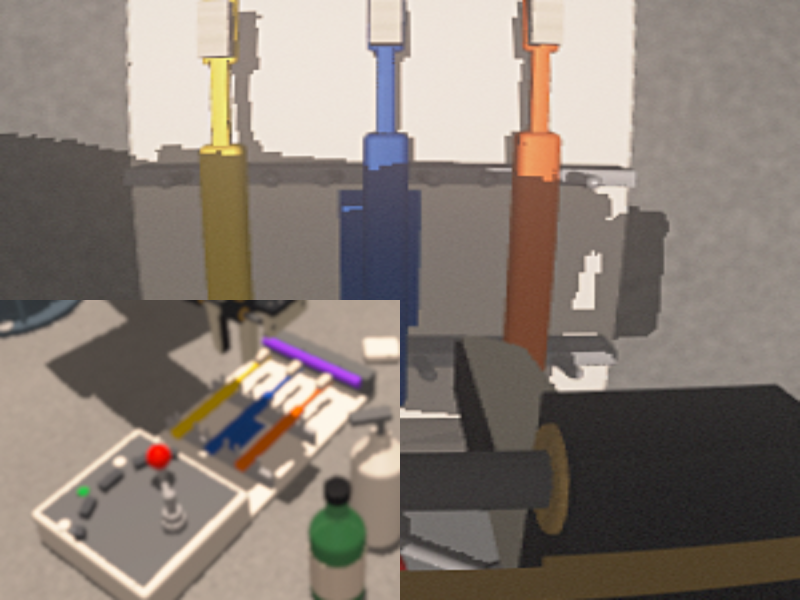

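```bash
python3 -m handwheel '{"xyz":[[-1,0,-0.5],[-1,0,-0.5],[-1,0,-0.5],[-1,0,-0.5],[-1,0,-0.5]],"roll":[0,0,0,0,0]}' && python3 -m handwheel '{"xyz":[[-1,0,0],[-1,0,0],[-1,0,0],[-1,0,0],[-0.6,0,0]],"roll":[-0.33,0,0,0,0]}' 0.1 && python3 -m handwheel '{"xyz":[[0,0,0],[0,0,0]],"roll":[0,0]}'
python3 - <<'E'
from h import *
c=capture('wrist');save(c,'w5');print(state()['ee_pos'])
hsv=cv2.cvtColor(c['pixels'],cv2.COLOR_RGB2HSV)
for nm,lo,hi,z in [('green',(45,120,60),(80,255,255),52),('red',(0,150,80),(6,255,255),88),('red',(174,150,80),(180,255,255),88)]:
    m=cv2.inRange(hsv,lo,hi);N,lab,st,ce=cv2.connectedComponentsWithStats(m)
    for i in range(1,N):
        if st[i][4]>20: print(nm,st[i],ce[i].round(1),onz(c,*ce[i],z,True).round(1))
E
```

```text
clock: 11.2
ee_pos: [549.6, -185.5, 292.5]
orientation: [-3.141, -0.0, 1.542]
force: [0.3, 0.0, -0.1]
width: 29.9
gripper_force: 0.0
clock: 11.7
ee_pos: [548.9, -301.0, 291.8]
orientation: [-3.141, -0.0, 1.57]
force: [0.4, 0.7, -0.4]
width: 41.8
gripper_force: 0.0
clock: 11.9
ee_pos: [549.2, -299.0, 292.1]
orientation: [-3.141, -0.001, 1.571]
force: [-0.1, -0.0, -0.1]
width: 41.5
gripper_force: 0.0
[ 549.26520621 -298.64360695  292.26228337]
green [585 255  11   8  25] [591.  258.3] [ 976.2 -417.5   52. ]
red [302  67  31  30 721] [316.5  81.2] [ 541.4 -196.3   88. ]
```

View pics/w5.png

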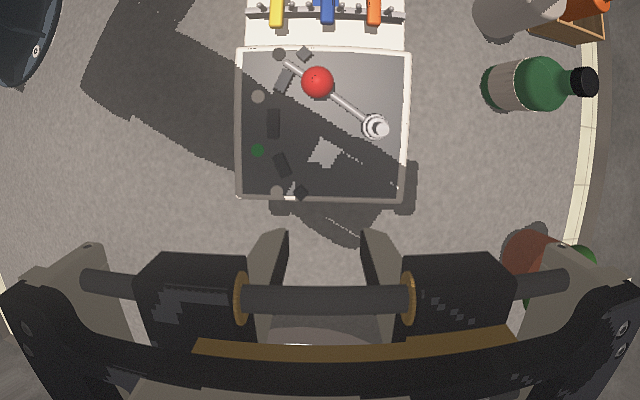

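```bash
python3 - <<'E'
from h import *
from scipy.optimize import least_squares
c=capture('wrist')
D=np.array([onz(c,u,v,52,True)[:2] for u,v in [(278,54),(258,97),(257,151),(277,191)]])
A=np.array([0,.4,.86,1.26])
f=lambda p:(p[:2]+125*np.c_[np.cos(p[2]+A),np.sin(p[2]+A)]-D).ravel()
r=least_squares(f,[600,-242,2.6]);p=r.x;print(D.round(1),p.round(3),r.fun.round(1))
print('pivot px',onz(c,375,128,62,True).round(1))
for a in (0,.2,.4,.6,.86): print(a,(p[:2]+72*np.array([np.cos(p[2]+a),np.sin(p[2]+a)])).round(1))
E
```

```text
[[ 500.9 -162.5]
 [ 479.8 -207.4]
 [ 477.3 -264.4]
 [ 497.4 -308.2]] [ 600.187 -238.39     2.487] [ 0.1  0.3 -0.6  0.5  0.5  0.5 -0.1 -1.3]
pivot px [ 599.5 -239.9   62. ]
0 [ 543.1 -194.5]
0.2 [ 535.5 -206.8]
0.4 [ 530.5 -220.2]
0.6 [ 528.3 -234.4]
0.86 [ 529.7 -253.1]
```

```bash
python3 -m handwheel '{"xyz":[[1,-0.27,0],[1,0,0],[1,0,0.5],[1,0,0.5],[0.12,0,0.5]],"roll":[0,0,0,0,0]}' -0.3 && python3 -m handwheel '{"xyz":[[0,0,0.5],[0,0,0.5],[0,0,0.5],[0,0,0.2],[0,0,0]],"roll":[-1,-1,-1,-1,-1]}' && python3 -m handwheel '{"xyz":[[0,0,0],[0,0,0],[0,0,0],[0,0,0],[0,0,0]],"roll":[-1,-1,-1,-1,-1]}' && python3 -m handwheel '{"xyz":[[0,0,0],[0,0,0],[0,0,0]],"roll":[-0.5,0,0]}'
python3 - <<'E'
from h import *
c=capture('wrist');save(c,'w6');s=state();print(s['ee_pos'],s['orientation'])
print('tcp axis at ball px',proj(c,[542.5,-195.5,88],True))
hsv=cv2.cvtColor(c['pixels'],cv2.COLOR_RGB2HSV);m=cv2.inRange(hsv,(0,150,80),(6,255,255))
N,lab,st,ce=cv2.connectedComponentsWithStats(m)
for i in range(1,N):
    if st[i][4]>20: print(st[i],ce[i].round(1),onz(c,*ce[i],88,True).round(1))
E
```

```text
clock: 12.5
ee_pos: [542.5, -193.7, 254.8]
orientation: [3.141, -0.0, 1.574]
force: [0.3, -1.5, -0.2]
width: 60.5
gripper_force: 0.0
clock: 13.0
ee_pos: [542.2, -196.6, 211.4]
orientation: [-3.141, -0.001, 2.011]
force: [0.7, -0.5, 0.6]
width: 60.1
gripper_force: 0.0
clock: 13.5
ee_pos: [542.6, -196.8, 212.3]
orientation: [-3.142, 0.0, 2.447]
force: [-0.6, -0.5, 1.0]
width: 60.2
gripper_force: 0.0
clock: 13.8
ee_pos: [542.5, -196.7, 212.4]
orientation: [-3.142, 0.0, 2.486]
force: [0.5, -0.1, 0.3]
width: 60.6
gripper_force: 0.0
[ 542.50680556 -196.65569282  212.40268366] [-3.14157188e+00  4.87207031e-06  2.48582811e+00]
tcp axis at ball px (np.float64(325.9320322618251), np.float64(219.33253242950437))
[ 304  199   41   41 1260] [324.4 218.6] [ 541.4 -196.    88. ]
```

View pics/w6.png

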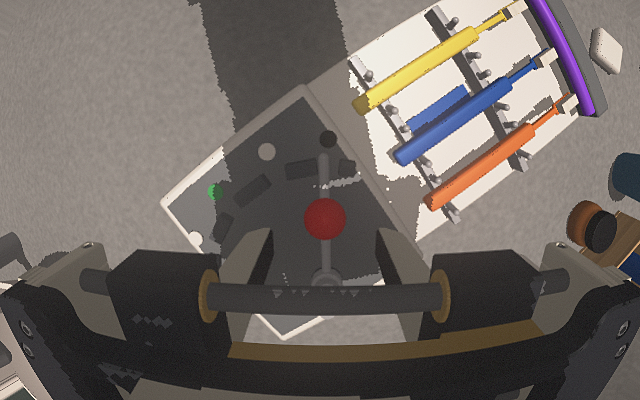

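```bash
python3 -m handwheel '{"xyz":[[0,0,0.8],[0,0,0.8],[0,0,0.5],[0,0,0.27],[0,0,0]],"roll":[0,0,0,0,0]}' && python3 -m handwheel '{"xyz":[[0,0,0],[0,0,0],[0,0,0],[0,0,0],[0,0,0]],"roll":[0,0,0,0,0]}' 1 && python3 -m handwheel '{"xyz":[[0,0,-0.2],[0,0,-0.3],[0,0,-0.22],[0,0,0],[0,0,0]],"roll":[0,0,0,0,0]}'
```

```text
clock: 14.35
ee_pos: [542.3, -196.5, 152.7]
orientation: [-3.141, -0.001, 2.487]
force: [-0.3, -0.2, 0.3]
width: 60.3
gripper_force: 0.0
clock: 14.85
ee_pos: [542.6, -196.6, 153.5]
orientation: [3.141, 0.0, 2.487]
force: [0.5, 0.2, 0.3]
width: 28.3
gripper_force: 30.0
clock: 15.35
ee_pos: [542.6, -196.6, 171.4]
orientation: [3.141, 0.001, 2.487]
force: [4.1, -1.8, -3.3]
width: 28.6
gripper_force: 30.0
```

```bash
python3 -m handwheel '{"xyz":[[-0.01,-0.25,0],[-0.01,-0.25,0],[-0.01,-0.25,0],[-0.01,-0.25,0],[-0.01,-0.25,0]],"roll":[-1,-1,-1,-1,-1]}' && python3 -m handwheel '{"xyz":[[-0.01,-0.25,0],[-0.01,-0.25,0],[-0.01,-0.25,0],[-0.01,-0.25,0],[-0.01,-0.22,0]],"roll":[-1,-1,-1,-1,-0.86]}' && python3 -m handwheel '{"xyz":[[0,0,0],[0,0,0],[0,0,0]],"roll":[0,0,0]}'
python3 - <<'E'
from h import *
s=state();p=np.array(s['ee_pos']);print(p,s['force'])
d=p[:2]-[600.2,-238.4];print(np.hypot(*d),np.arctan2(d[1],d[0])%(2*np.pi)-2.487,'target',600.2+72*np.cos(3.347),-238.4+72*np.sin(3.347))
c=capture('wrist');save(c,'w7')
hsv=cv2.cvtColor(c['pixels'],cv2.COLOR_RGB2HSV);m=cv2.inRange(hsv,(45,120,60),(80,255,255))
N,lab,st,ce=cv2.connectedComponentsWithStats(m)
for i in range(1,N):
    if st[i][4]>20: print(st[i],ce[i].round(1),onz(c,*ce[i],52,True).round(1))
E
```

```text
clock: 15.85
ee_pos: [529.9, -225.1, 171.4]
orientation: [-3.141, 0.002, 2.927]
force: [7.6, -1.3, -2.8]
width: 28.7
gripper_force: 30.0
clock: 16.35
ee_pos: [530.3, -255.1, 171.6]
orientation: [-3.14, 0.003, -2.933]
force: [10.5, 1.3, -2.3]
width: 28.5
gripper_force: 30.0
clock: 16.65
ee_pos: [530.2, -254.9, 171.5]
orientation: [-3.14, 0.003, -2.936]
force: [9.9, 1.1, -3.2]
width: 28.4
gripper_force: 30.0
[ 530.22638311 -254.90988574  171.48202314] [ 9.91861307  1.07648114 -3.24340908]
71.89494688398636 0.8862994369755546 target 529.7135853722017 -253.08554911871158
```

View pics/w7.png

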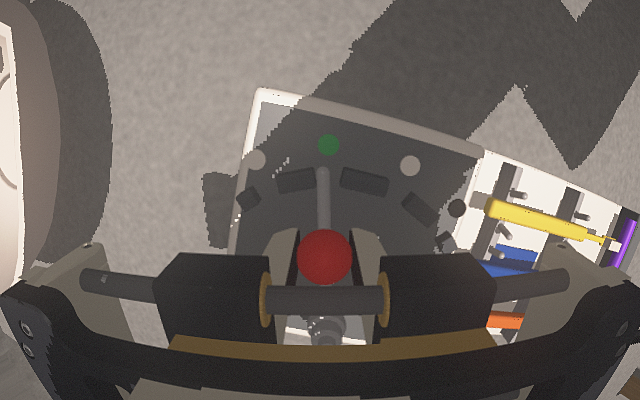

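```bash
python3 -m handwheel '{"xyz":[[0,0.07,0],[0,0,0.2],[0,0,0.2],[0,0,0.2],[0,0,0.12]],"roll":[0.3,0,0,0,0]}' && python3 -m handwheel '{"xyz":[[0,0,0],[0,0,0],[0,0,0]],"roll":[0,0,0]}'
```

```text
clock: 17.2
ee_pos: [529.8, -253.1, 153.3]
orientation: [-3.141, 0.003, -2.962]
force: [8.4, 1.3, -0.4]
width: 28.1
gripper_force: 30.0
clock: 17.5
ee_pos: [529.8, -253.1, 153.6]
orientation: [-3.141, 0.003, -2.962]
force: [8.0, 2.1, -2.6]
width: 28.5
gripper_force: 30.0
```

```bash
python3 -m handwheel '{"xyz":[[0,0,0],[0,0,0],[0,0,0],[0,0,0],[0,0,0]],"roll":[0,0,0,0,0]}' -0.3 && python3 -m handwheel '{"xyz":[[0,0,-0.5],[0,0,-1],[0,0,-1],[0,0,-1],[0,0,-1]],"roll":[0,0,0,0,0]}' && python3 -m handwheel '{"xyz":[[-1,0,-1],[-1,0,0],[-0.5,0,0],[0,0,0],[0,0,0]],"roll":[0,0,0,0,0]}'
python3 - <<'E'
from h import *
c=capture('wrist');save(c,'w8');print(state()['ee_pos'])
d=capture('side');e=capture('scene')
hsv=cv2.cvtColor(c['pixels'],cv2.COLOR_RGB2HSV);
for nm,lo,hi,z in [('green',(45,120,30),(80,255,255),52),('red',(0,150,50),(6,255,255),88)]:
    m=cv2.inRange(hsv,lo,hi);N,lab,st,ce=cv2.connectedComponentsWithStats(m)
    for i in range(1,N):
        if st[i][4]>20: print(nm,st[i],ce[i].round(1),onz(c,*ce[i],z,True).round(1))
f=lambda a:cv2.resize(a,(400,300),interpolation=cv2.INTER_CUBIC)
o=np.vstack([cv2.resize(c['pixels'][60:270,150:430],(800,600))[:300],np.hstack([f(e['pixels'][215:335,180:340]),f(d['pixels'][130:235,270:410])])])
cv2.imwrite('pics/p8.png',cv2.cvtColor(o,cv2.COLOR_RGB2BGR))
E
```

```text
clock: 18.0
ee_pos: [528.6, -253.2, 153.2]
orientation: [3.141, -0.0, -2.962]
force: [0.4, -0.7, -0.4]
width: 59.5
gripper_force: 0.0
clock: 18.5
ee_pos: [528.6, -253.2, 267.8]
orientation: [-3.141, 0.0, -2.962]
force: [0.5, -1.3, 0.6]
width: 60.2
gripper_force: 0.0
clock: 19.0
ee_pos: [589.7, -242.0, 291.0]
orientation: [3.141, -0.0, -2.962]
force: [-1.0, -0.3, -0.2]
width: 60.7
gripper_force: 0.0
[ 589.54699675 -242.17420114  290.98664038]
red [312 112  28  30 406] [327.1 126.4] [ 528.3 -250.3   88. ]
```

View pics/p8.png

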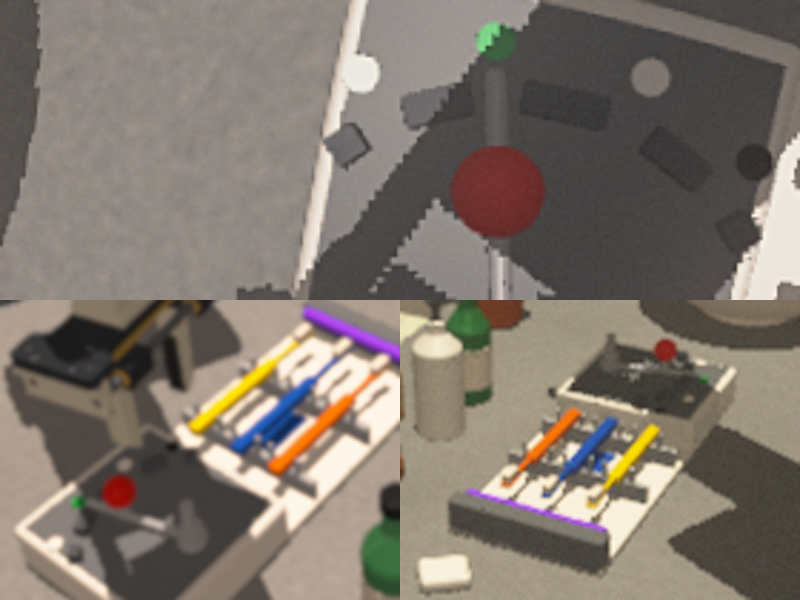

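The arm sits between the teeth and points at the green dot, and the blue brush lies level on both rails between the yellow and orange brushes. The gripper is clear of everything.

```bash
python3 -c "
from station import finish_job
print(finish_job())"
```

```text
the job is handed in; nothing more can be done
None
```

I handed the job in at about 19 s of the 51 s, but the hand-in returned no verdict. In the last pictures the blue brush lies bristles up on both rails of the blue-strip lane with its head to the lamp. The lever sits in the green-dot notch, and its height on release (within 1 mm of the parked value) says it is fully down.

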